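Move a hot pot lid with the lid lifter and press it home

ROBOT

A 7-joint arm with a two-finger parallel gripper is mounted at the origin on a cart in front of the work surface, level with it; the furniture and walls round the work are solid. World frame = base frame: x ahead of the robot, y to its left, z up, the work surface at z = 0. Lengths are in m, angles in rad, forces in N, time in s.
With the tool pointing down it reaches from about 0.425 to 1.025 m from the base axis. Payload 9.4 kg.
Tool frame: the origin (TCP) lies midway between the tips of the shut fingers; the grasp point (between the pads) lies 19 mm behind it; z points along the fingers, y is the line along which they close (so a half turn about z gives the same grasp; the last joint's range is limited). The gripper opens to 93 mm and grips with 3 to 60 N. Pads are 15 mm wide; open, the fingers measure 128 mm over their backs; the gripper's body (75 mm by 188 mm) begins 65 mm behind the grasp point.
Start: joints at [1.11, 0.599, -0.003, 1.599, 0.002, 0.943, -0.08], TCP at [0.271, -0.672, 0.219] pointing down, gripper open.
Joint ranges: [-2.57, 2.57], [-0.35, 1.97], [-1.29, 1.29], [0.11, 2.56], [-1.05, 4.19], [0.11, 1.86], [-2.63, 2.63]. Speed limits (rad/s): [2.22, 2.22, 3.01, 3.01, 3.14, 3.14, 3.14].

INTERFACE

Orientations are given as a rotation vector (axis times angle).
In Python, from plant import telemetry, snapshot, camera_model, order gives the robot as it stands.
- The arm moves only by the tool jog_arm, never from a script. Its argument "targets" is a list of rows, each an object with "travel": the shift along the world's x, y, z in cm, a list of three; "spin": the turn about the world's z in degrees. A call has 1 to 20 rows; each row is the pose to reach, as a shift and turn from the pose commanded when the call began; what a row does not reach only later rows make up. A row lasts 1/10 s, in which the tool goes at most 50 mm and 8.59 degrees, less where a joint would pass 70% of its speed; a pose out of reach is approached as far as the arm can. A call with a gripper value outside its range is refused whole. "grip" is the closure in counts, from 0 (fully open) to 255 (shut), set as the call begins (left out, the last holds). The fingers move at their own pace and stop on an object; "grip_force" is the grip in N (left out, the last holds). Time passes only in rows, so rows that repeat a pose let the fingers close. It gives the time, the measured TCP pose, the force, the opening and the grip force at its end, in the units of the state.
- telemetry.observe(): the state, without advancing time (a new reading comes with each control period).
- snapshot(name): name is "scene" or "side" or "wrist"; returns the picture (400x640x3 uint8, red, green, blue); there is no depth.
- camera_model(name): a dict with "fx", "fy", "cx", "cy" (pixels), "rvec" (rotation vector, rad) and "tvec" (3), from world to camera coordinates, as OpenCV has them. Camera axes: x right, y down, z forward; pixel columns grow to the right and rows downward; lengths in m; the calibration is good to about 2 mm. A picture is of the moment at which its call begins: read the wrist's pose just before it. camera_model takes no time and is no camera call; for the wrist camera it gives the pose at the moment of the call.
- order.hand_in(): hands the job in; it is judged then, once.
The state is a dict: "clock": time; "joint_pos": joint angles; "dq": joint speeds; "joint_torque": joint torques, N m; "tool_pos": TCP position; "eef_rot": TCP orientation; "force": force on the tool from outside, world axes, zero at the start; "wrist_torque": the same for the moment, N m; "gripper_width": opening from 0.0 (shut) to 1.0 (fully open); "finger_force": force on a finger pad.
Only numpy, scipy, OpenCV 4.12 (cv2) and the standard library are available. Lean on these libraries where they do the work, as an engineer would, in place of code of your own. Each camera call takes 0.05 s, during which the arm holds its last target. There are 200 camera calls.

TASK

The lid on the soak pot is hot, so handle it only with the lid lifter from the stand: hook it by its loop handle, lift it off level and balanced, and set it gently on the cooling pot, centred. With the toes of the lifter, still under the loop, slowly press the lid down until the packing ring is fully home, ending in a steady push of about 20 N held for half a second (never more than 40 N), then unhook and hang the lifter back in the middle of its stand. Leave the other things on the bench alone.

Things in the scene. Friction and masses are not known exactly. Their poses are not given: they have to be found in the camera images.
- pot_lid: loose round steel lid, flange 126 mm across, 6 mm thick, a 90 mm spigot reaching 8 mm below it; 0.3 to 0.5 kg; starts on the soak pot. Origin: centre of the flange's underside, z up. A loop handle stands on its top, along its y axis (see loop_bar). Hot: neither fingers nor arm may touch it
- loop_bar (a point): middle of the loop handle's round bar (8 mm thick, along the lid's y axis), 40 mm above the lid's origin; legs at y = +-32 mm, so the window under the bar is 56 mm wide and 30 mm high over the lid's top. Laid across both toes of the lifter, the bar lets the lid hang level, free to swing
- lid_lifter: lid lifter, an upright hand tool 164 mm tall, 0.2 kg, hanging in its stand. Origin: at the soles (underside) of its toes, straight below the grip; x = the way the toes point. A fork of two risers at x = -22 mm, z up to 50 mm, slopes in above to a 12 mm round shank on the axis; mouth between toes and slope open to +x, about 40 mm high
- lifter_collar (a point): on the lifter's axis at the underside of its flat collar (36 x 46 mm, 6 mm thick, just below the grip), 98 mm above the soles; the collar's underside rests on the stand's rails
- lifter_stand: fixed steel stand, 110 x 110 mm, 120 mm tall; origin: centre of its underside. Its open front faces -x (to the robot, yaw +-0.35 rad), cheeks at the sides, back wall at x = +44 mm. The lifter hangs in it with its toes to the back: raise it 10 mm and draw it out along the stand's -x by 85 mm; it goes back the same way
- stand_seat (a point): middle of the lifter's place in the stand, on the stand's axis at the height of the rails' tops, 116 mm above the bench; axes as the stand's. Two flat rails, a 20 mm slot between them, run along x from -31 to +44 mm; cheeks stand 78 mm apart below them
- soak_pot: fixed round steel pot, 124 mm across, standing on the bench on a square dark plinth 136 mm wide, a die ring inside; the lid starts on it. Origin: centre of its underside; the rim's top is 80 mm above it
- cooling_pot: fixed round steel pot, 128 mm across, on a wider round foot (148 mm), with two dark trunnions at its sides; open at the start. Origin: centre of its underside; the rim's top is 70 mm above it. It may stand left or right, the soak pot on the other side
- cooling_rim (a point): centre of the cooling pot's mouth at the height of its rim, 70 mm above the bench
- packing_ring (a joint): packing ring in the cooling pot's mouth (111 mm outside, 99 mm inside): 0 = 9 mm proud of the rim, 0.009 = flush, 0.0095 = its stop; starts at 0 to 0.004. Friction (about 8 N) holds it: it carries the lid without moving and is pressed down through the lid until the lid meets the hard rim
- flux_tin: bystander: closed round tin, 71 mm across, 34 mm tall; origin under its centre
- die_plug: bystander: stepped steel plug, 55 mm across, 48 mm tall; origin under its centre
- hex_key: bystander: hex key 103 mm long, flat on the bench; origin under its centre
- spanner: bystander: open-ended spanner 151 mm long, flat on the bench; origin under its centre
- lifter_toes (a point): point on the lifter's axis midway between its toes, at the height of the soles (same as its origin); 18 mm above the bench while it hangs in the stand. The two toes, 8 mm round bars at y = +-14 mm, run along x from the risers at -22 mm to upturned tips at +22 mm; toe tops 8 mm and tip tops 15 mm above the soles. A hanging bar lies at about x = -15 to 10 mm
- lifter_grip (a point): middle of the lifter's grip, 134 mm above its soles: a wooden block 30 (x) x 26 (y) x 60 mm, upright. Take it from above across its 26 mm with a strong grip (80 N or more)
There are look-alikes about, which are no part of the job. Leave any turquoise or yellow look-alike of the lid_lifter alone.

How it is judged:
On the way, in this order (a step that is already met when the one before it is completed fails the run):
1. the lid hangs level from the lifter, clear above the pots (height (world z) of pot_lid above 0.105 m and contact force between lid_lifter and pot_lid above 1.5 N and angle between pot_lid's own z axis and vertical below 0.25 rad), for 0.2 s.
2. the lid is on the cooling pot, the ring home, and the lifter presses the lid down with a steady push of more than 12 N (horizontal distance between pot_lid and cooling_rim below 0.006 m and value of joint packing_ring above 0.0075 m and contact force between lid_lifter and pot_lid above 12 N), for 0.2 s.
At the end, for the whole second after the job is handed in: The lid lies level on the cooling pot's rim, centred within 6 mm and down within 2 mm, the packing ring pressed home within 1.5 mm of flush; the lifter hangs upright and at rest in its stand, its collar on the rails within 15 mm of the middle (horizontal distance between pot_lid and cooling_rim below 0.006 m and z of pot_lid in the frame of cooling_rim between -0.002 and 0.002 m and angle between pot_lid's own z axis and vertical below 0.05 rad and value of joint packing_ring above 0.0075 m and horizontal distance between lifter_collar and stand_seat below 0.015 m and z of lifter_collar in the frame of stand_seat between -0.004 and 0.004 m and angle between lid_lifter's own z axis and vertical below 0.1 rad and linear speed of each of pot_lid, lid_lifter below 0.02 m/s); the robot touches nothing.
It fails at once if fingers or arm touch the hot lid (contact force between any of the fingers, the arm and pot_lid above 0.5 N).
It fails at once if the lid tips more than 20 degrees (angle between pot_lid's own z axis and vertical above 0.35 rad).
It fails at once if the lifter presses or pulls on the lid with more than 40 N (contact force between lid_lifter and pot_lid above 40 N).
It fails at once if the lid is dropped or slammed onto the cooling pot (over 50 N) (contact force between pot_lid and cooling_pot above 50 N).
It fails at once if a bystander is moved more than 20 mm (distance of any of flux_tin, die_plug, hex_key, spanner from where it was at the start of the episode above 0.02 m).
It also fails if it takes over 72 s, if anything falls off the work surface, if the arm or the gripper's body presses on something with over 40 N, if the wrist force passes 120 N, or if a joint passes its speed limit or range.

## Working session

There is one attempt and no reset: what is moved stays moved. The work goes in short steps, Python scripts to look and compute and a tool call to move; the robot and the scene stay as the last step left them, time stands still between calls to the robot, and variables do not carry over. Pictures are saved under pics/ and viewed, at most 10 in all, crops included, and the job is handed in when it is done.

Besides the shell and the picture viewer there is one more tool, called as name(argument=value, ...) on one line, values as JSON. jog_arm: Moves the arm, as the interface text tells. Its arguments: {"type":"object","properties":{"targets":{"type":"array"},"grip":{"type":"number"},"grip_force":{"type":"number"}},"required":["targets"]}

```bash
mkdir -p pics; ls
cat > h.py <<'E'
import numpy as np, cv2
from plant import telemetry, snapshot, camera_model, order
def cam(n):
    m=camera_model(n); R=cv2.Rodrigues(np.array(m["rvec"],float))[0]; t=np.array(m["tvec"],float).ravel()
    K=np.array([[m["fx"],0,m["cx"]],[0,m["fy"],m["cy"]],[0,0,1]]); return K,R,t
def ray(c,u,v,z):
    K,R,t=c; d=R.T@np.linalg.inv(K)@np.array([u,v,1.]); o=-R.T@t
    return o+d*(z-o[2])/d[2]
def proj(c,p):
    K,R,t=c; q=K@(R@np.asarray(p,float)+t); return q[:2]/q[2]
def save(n,f,box=None,s=1):
    im=snapshot(n)[:,:,::-1]; cv2.imwrite('pics/full_'+f,im)
    if box: im=im[box[1]:box[3],box[0]:box[2]]
    im=cv2.resize(im,None,fx=s,fy=s,interpolation=cv2.INTER_CUBIC); cv2.imwrite('pics/'+f,im)
E
python3 - <<'E'
from h import *
print(telemetry.observe())
import numpy as np
ims=[snapshot(n) for n in("scene","side")]
for n,i in zip(("scene","side"),ims):
    cv2.imwrite(f'pics/{n}0.png',i[:,:,::-1]); K,R,t=cam(n); print(n,-R.T@t,K[0,0],R[2])
E
```

```text
pics
{'clock': 0.0, 'joint_pos': array([ 1.11030627,  0.60011319, -0.00252952,  1.60010427,  0.00182303,
        0.94289413, -0.07971986]), 'dq': array([-4.60566871e-04, -1.34068759e-05, -4.60592776e-04,  3.62689316e-04,
        2.21945877e-04, -8.74528848e-04,  5.95929828e-04]), 'joint_torque': array([ 2.41488769e-04, -7.65072370e+01,  1.49775222e+00, -2.52350199e+01,
       -5.24060091e-02,  1.71002263e-02,  2.20632292e-04]), 'tool_pos': array([ 0.27126037, -0.67183142,  0.21777794]), 'eef_rot': array([-3.08246279e+00, -5.99103607e-01,  7.07367242e-04]), 'force': array([ 0.11728878, -0.31325797,  0.14509891]), 'wrist_torque': array([ 0.00179424, -0.00854402,  0.02033159]), 'finger_force': 0.0, 'gripper_width': 1.0020475954222314}
scene [-0.45767828  0.8598562   0.73069312] 513.8150687000409 [ 0.69569995 -0.57937065 -0.42465425]
side [ 1.40554624 -0.58006091  0.7769478 ] 421.4472190754911 [-0.69945939  0.49271032 -0.5176805 ]
```

View pics/scene0.png

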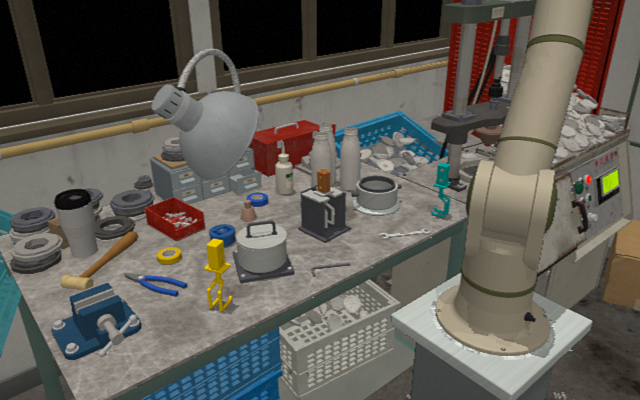

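View pics/side0.png

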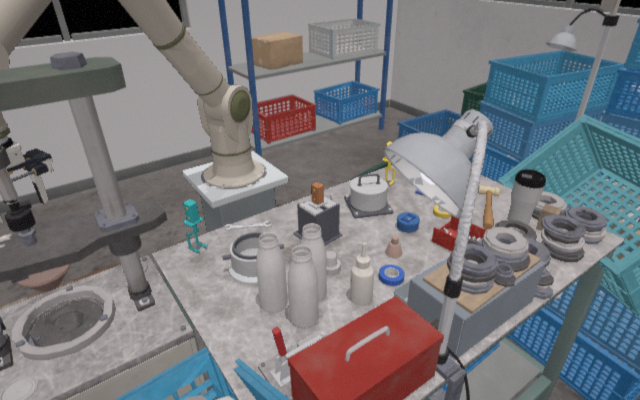

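Scene: soak pot with lid at (262,250), stand with brown-grip lifter at (325,210), cooling pot at (377,192); decoys yellow (217,270) and turquoise (442,190). Side shows the same (368,195), (318,215), (255,255). I'll enlarge both.

Run:
```python
from h import *
a=cv2.imread('pics/scene0.png')[155:305,205:465]; b=cv2.imread('pics/side0.png')[160:290,180:430]
cv2.imwrite('pics/a.png',cv2.resize(a,None,fx=3,fy=3,interpolation=2)); cv2.imwrite('pics/b.png',cv2.resize(b,None,fx=3.2,fy=3.2,interpolation=2))
```

```text
(no output)
```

View pics/a.png

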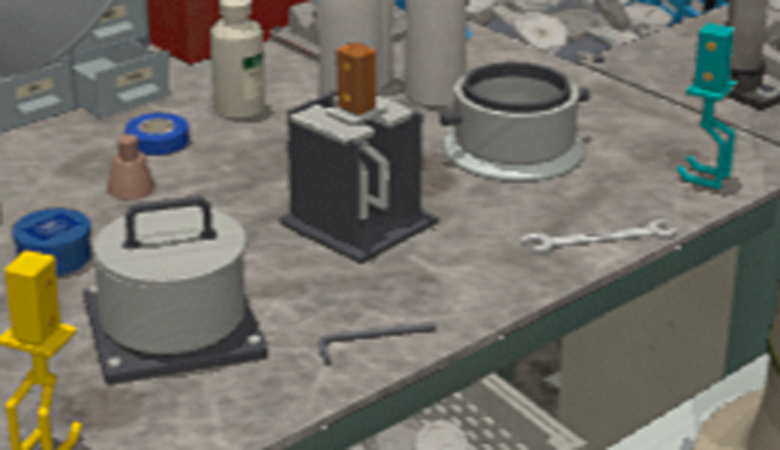

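View pics/b.png

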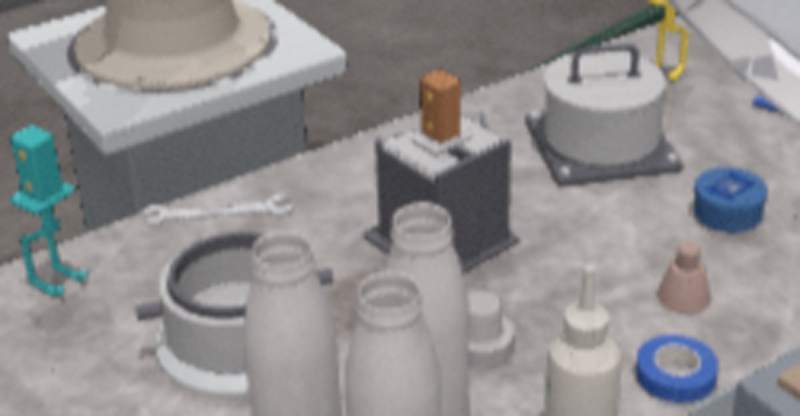

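A: loop bar runs (130,212)–(207,203), grip top ≈(356,47), stand plate corners (282,218),(363,258),(437,218), cooling mouth ellipse x 456–580. B: bar (575,53)–(635,52), grip top (440,76), the stand's slot front points away, die plug at (485,335) behind bottles. Triangulating.

```bash
cat >> h.py <<'E'
def tri(c1,p,c2,q):
    P=[c[0]@np.c_[c[1],c[2]] for c in(c1,c2)]
    X=cv2.triangulatePoints(P[0],P[1],np.array(p,float).reshape(2,1),np.array(q,float).reshape(2,1)); return (X[:3]/X[3]).ravel()
E
python3 - <<'E'
from h import *
np.set_printoptions(precision=4,suppress=True)
s,d=cam('scene'),cam('side')
A=lambda x,y:(205+x/3,155+y/3); B=lambda x,y:(180+x/3.2,160+y/3.2)
for n,pa,pb,z in [('barL/R',(130,211),(636,53),.12),('bar2',(207,202),(575,53),.12),('grip top',(356,47),(440,76),.182),
 ('spanL',(537,241),(157,213),.004),('spanR',(663,229),(280,204),.004),('tin',(52,223),(731,185),.034),
 ('trunn',(452,118),(322,276),.05),('trunn2',(584,96),(148,311),.05)]:
    print(n,ray(s,*A(*pa),z),ray(d,*B(*pb),z),tri(s,A(*pa),d,B(*pb)))
for n,p in [('plate l',(282,220)),('f',(363,260)),('r',(437,220))]: print(n,ray(s,*A(*p),0.0))
for n,p in [('plate l',(366,238)),('f',(458,272)),('r',(518,240))]: print('B',n,ray(d,*B(*p),0.0))
print('lamp',tri(s,(205,130),d,(435,160)),ray(s,210,180,.3))
print('bottle tops', [ray(d,*B(*p),.2) for p in((283,245),(422,212),(390,285))], tri(s,(322,133),d,B(422,212)),tri(s,(350,128),d,B(283,245)))
# ellipse fits: model projected circles
from scipy.optimize import least_squares
def circ(c,pts,r,z,x0,f):
    P=np.array([ray(c,*f(*p),z)[:2] for p in pts]); return least_squares(lambda x:np.hypot(*(P-x).T)-r,x0).x
print('foot',circ(s,[(443,150),(583,145),(510,178),(470,171),(550,172)],.074,.003,[.6,-.2],A))
print('rim',circ(s,[(457,88),(579,84),(518,113),(480,106),(555,106),(518,62)],.064,.07,[.6,-.2],A))
print('lidA',circ(s,[(96,243),(246,243),(165,281),(120,271),(215,270)],.063,.083,[.6,.2],A))
E
```

```text
barL/R [0.5097 0.2902 0.12  ] [0.5238 0.2796 0.12  ] [0.5173 0.2858 0.1152]
bar2 [0.4816 0.2331 0.12  ] [0.4865 0.2296 0.12  ] [0.4842 0.2315 0.1184]
grip top [0.5422 0.021  0.182 ] [0.534  0.0275 0.182 ] [0.5376 0.0249 0.1845]
spanL [ 0.3972 -0.0787  0.004 ] [ 0.3328 -0.1795  0.004 ] [ 0.4    -0.1422 -0.0005]
spanR [ 0.3358 -0.1868  0.004 ] [ 0.3922 -0.0726  0.004 ] [ 0.335  -0.115   0.0156]
tin [0.6728 0.2773 0.034 ] [0.667  0.2814 0.034 ] [0.6692 0.2791 0.0362]
trunn [ 0.575  -0.1351  0.05  ] [ 0.5715 -0.128   0.05  ] [ 0.5722 -0.1306  0.0521]
trunn2 [ 0.5243 -0.279   0.05  ] [ 0.5253 -0.272   0.05  ] [ 0.5229 -0.2742  0.051 ]
plate l [0.5894 0.0754 0.    ]
f [0.4811 0.0642 0.    ]
r [ 0.4925 -0.0393  0.    ]
B plate l [ 0.4879 -0.0312  0.    ]
B f [0.5848 0.0093 0.    ]
B r [0.5783 0.0859 0.    ]
lamp [0.7692 0.2468 0.2885] [0.4415 0.4137 0.3   ]
bottle tops [array([ 0.6958, -0.2252,  0.2   ]), array([ 0.7213, -0.1213,  0.2   ]), array([ 0.7801, -0.1887,  0.2   ])] [ 0.7311 -0.1296  0.2092] [ 0.7088 -0.231   0.21  ]
foot [ 0.5573 -0.2056]
rim [ 0.5578 -0.2107]
lidA [0.5022 0.2564]
```

Run:
```python
from h import *
np.set_printoptions(precision=4,suppress=True)
s,d=cam('scene'),cam('side')
print(ray(s,457,185,0),ray(d,145,302,0),'arm end',tri(s,(437,122),d,(125,75)),'plate',tri(s,(437,125),d,(185,240)),'left tip lower plate side',ray(d,185,238,.1))
print(tri(s,(468,8),d,(68,60)), 'turq', tri(s,(443,165),d,(190,203)))
for z in(.1,.2,.3,.5):print(z,ray(d,20,215,z),ray(s,475,125,z))
```

```text
[ 0.4805 -0.5251  0.    ] [ 0.5074 -0.4947  0.    ] arm end [ 0.3742 -0.324   0.3989] plate [ 0.5365 -0.4096  0.2077] left tip lower plate side [ 0.4446 -0.3485  0.1   ]
[ 0.4922 -0.4954  0.5853] turq [ 0.384  -0.3005  0.1632]
0.1 [ 0.0434 -0.7019  0.1   ] [ 0.6611 -0.8657  0.1   ]
0.2 [ 0.2446 -0.6839  0.2   ] [ 0.4837 -0.5921  0.2   ]
0.3 [ 0.4458 -0.6659  0.3   ] [ 0.3063 -0.3185  0.3   ]
0.5 [ 0.8483 -0.6299  0.5   ] [-0.0484  0.2287  0.5   ]
```

jog_arm(targets=[{"travel": [0,5,4],"spin": 0},{"travel": [0,9,8],"spin": 0},{"travel": [0,13,11],"spin": 0},{"travel": [0,18,12],"spin": 0},{"travel": [1,22,12],"spin": 0},{"travel": [3,26,12],"spin": -2},{"travel": [5,30,12],"spin": -4},{"travel": [7,34,12],"spin": -6},{"travel": [9,38,12],"spin": -8},{"travel": [11,42,12],"spin": -10},{"travel": [13,46,12],"spin": -12},{"travel": [15,50,12],"spin": -14},{"travel": [17,54,12],"spin": -16},{"travel": [18,58,12],"spin": -16},{"travel": [19,62,12],"spin": -16},{"travel": [20,66,12],"spin": -16},{"travel": [20,68,12],"spin": -16},{"travel": [20,69,12],"spin": -16},{"travel": [20,69,12],"spin": -16}], grip=0)

```text
clock: 2.0
tool_pos: [0.4712, 0.0185, 0.3385]
eef_rot: [-3.137, -0.167, 0.001]
force: [0.3, -0.9, -0.1]
gripper_width: 0.999
finger_force: 0.0
```

Run:
```python
from h import *
np.set_printoptions(precision=4,suppress=True)
o=telemetry.observe(); print(o['clock'],o['tool_pos'],o['eef_rot'],o['joint_pos'])
c=cam('wrist'); print(-c[1].T@c[2],c[1][2],c[0][0,0])
for p in [(.538,.023,.182),(.538,.023,.116),(.50,.2585,.12),(.5573,-.208,.07)]: print(proj(c,p))
save('wrist','w1.png')
```

```text
2.0 [0.4712 0.0185 0.3385] [-3.1371 -0.167   0.0008] [ 0.1433  0.1738 -0.3547  1.9862  0.0716  0.9939 -1.7101]
[0.5462 0.0272 0.505 ] [-0.2696 -0.0294 -0.9625] 310.8220809440797
[313.3508 119.2211]
[312.7986 117.7336]
[116.0082 128.6713]
[482.9509 121.052 ]
```

View pics/w1.png

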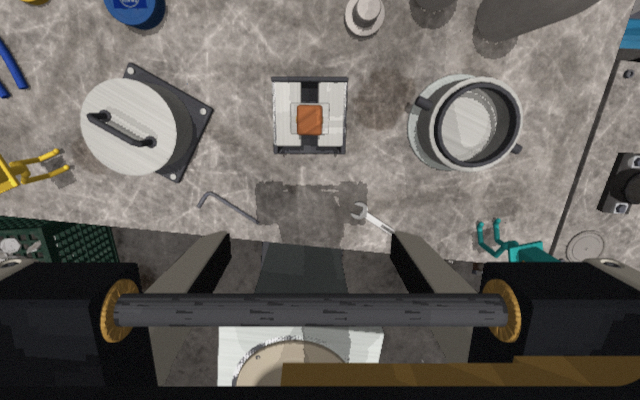

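Wrist view from above shows the lid (bar (97,119)–(148,141)), stand (310,115) with brown grip (310,120), and cooling pot mouth (478,123). Enlarging all three.

Run:
```python
from h import *
im=cv2.imread('pics/w1.png'); M=np.zeros((600,760,3),np.uint8)
def put(x0,y0,x1,y1,ox,oy,s=2.8):
    c=cv2.resize(im[y0:y1,x0:x1],None,fx=s,fy=s,interpolation=2); M[oy:oy+c.shape[0],ox:ox+c.shape[1]]=c
put(75,60,215,190,0,0); put(400,60,530,190,394,0); put(260,72,360,157,200,365,2.7)
cv2.imwrite('pics/m.png',M)
```

```text
(no output)
```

View pics/m.png

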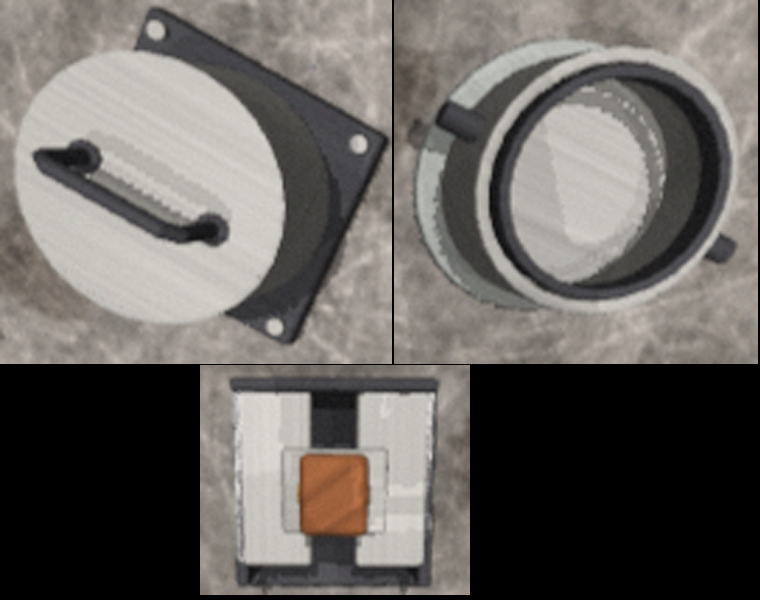

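Lid feet at (84,157),(210,230), flange ellipse 15–286 × 48–324; cooling rim ellipse 477–734 × 47–312; stand slot 310–358, grip top centre (334,495), collar 282–387 × 447–533.

Run:
```python
from h import *
from scipy.optimize import least_squares
np.set_printoptions(precision=4,suppress=True)
c=cam('wrist')
L=lambda x,y:(75+x/2.8,60+y/2.8); C=lambda x,y:(400+(x-394)/2.8,60+y/2.8); S=lambda x,y:(260+(x-200)/2.7,72+(y-365)/2.7)
def circ(pts,f,z,x0):
    P=np.array([ray(c,*f(*p),z)[:2] for p in pts]); r=least_squares(lambda x:np.hypot(*(P-x[:2]).T)-x[2],x0).x; return r
print('flange',circ([(15,165),(286,205),(125,50),(175,324),(55,90),(250,115),(60,275),(255,285)],L,.085,[.5,.25,.06]))
print('cool',circ([(477,190),(734,160),(620,48),(583,311),(520,90),(700,85),(520,287),(690,265)],C,.07,[.55,-.2,.06]))
f1,f2=ray(c,*L(84,157),.088),ray(c,*L(210,230),.088); print('feet',f1,f2,(f1+f2)/2,np.degrees(np.arctan2(*(f1-f2)[1::-1])))
b1,b2=ray(c,*L(38,157),.12),ray(c,*L(188,236),.12); print('bar',b1,b2,(b1+b2)/2,np.degrees(np.arctan2(*(b1-b2)[1::-1])))
for n,p,z in[('grip',(334,495),.182),('collar',(334.5,490),.122),('slot back',(334,395),.116),('slot front',(334,566),.116),('wall l',(230,380),.12),('wall r',(437,380),.12),('rail fl',(242,566),.116),('rail fr',(428,566),.116),('rail bl',(237,393),.116),('rail br',(437,393),.116)]: print(n,ray(c,*S(*p),z))
```

```text
flange [0.497  0.2608 0.0623]
cool [ 0.5494 -0.2002  0.0621]
feet [0.5113 0.2894 0.088 ] [0.4837 0.2325 0.088 ] [0.4975 0.261  0.088 ] 64.07949709601655
bar [0.5119 0.2887 0.12  ] [0.4848 0.2264 0.12  ] [0.4984 0.2575 0.12  ] 66.52705185023918
grip [0.5367 0.0252 0.182 ]
collar [0.5371 0.0251 0.122 ]
slot back [0.5769 0.0295 0.116 ]
slot front [0.5033 0.0217 0.116 ]
wall l [0.5779 0.0745 0.12  ]
wall r [ 0.5873 -0.014   0.12  ]
rail fl [0.4988 0.0638 0.116 ]
rail fr [ 0.5078 -0.0213  0.116 ]
rail bl [0.5733 0.0716 0.116 ]
rail br [ 0.5824 -0.0151  0.116 ]
```

jog_arm(targets=[{"travel": [3,0.3,-3],"spin": 0},{"travel": [6.6,0.7,-6],"spin": 0},{"travel": [6.6,0.7,-10],"spin": 0},{"travel": [6.6,0.7,-14],"spin": 0},{"travel": [6.6,0.7,-17],"spin": 0},{"travel": [6.6,0.7,-19],"spin": 0},{"travel": [6.6,0.7,-20.4],"spin": 0},{"travel": [6.6,0.7,-20.4],"spin": 0},{"travel": [6.6,0.7,-20.4],"spin": 0}])

```text
clock: 2.95
tool_pos: [0.5375, 0.0233, 0.1348]
eef_rot: [3.137, 0.161, -0.001]
force: [0.8, -0.6, 0.3]
gripper_width: 1.001
finger_force: 0.0
```

jog_arm(targets=[{"travel": [0,0,0],"spin": 0},{"travel": [0,0,0],"spin": 0},{"travel": [0,0,0],"spin": 0},{"travel": [0,0,0],"spin": 0},{"travel": [0,0,0],"spin": 0},{"travel": [0,0,0],"spin": 0},{"travel": [0,0,0],"spin": 0},{"travel": [0,0,0],"spin": 0}], grip=255, grip_force=60)

```text
clock: 3.75
tool_pos: [0.5374, 0.0248, 0.1346]
eef_rot: [-3.137, -0.164, 0.0]
force: [-0.3, 0.2, -0.6]
gripper_width: 0.359
finger_force: 0.0
```

jog_arm(targets=[{"travel": [0,0,0],"spin": 0},{"travel": [0,0,0],"spin": 0},{"travel": [0,0,0],"spin": 0},{"travel": [0,0,0],"spin": 0}])

```text
clock: 4.15
tool_pos: [0.5374, 0.0249, 0.1346]
eef_rot: [-3.137, -0.164, 0.0]
force: [-0.2, 0.0, -0.6]
gripper_width: 0.275
finger_force: 60.0
```

jog_arm(targets=[{"travel": [0,0,0.5],"spin": 0},{"travel": [0,0,1.2],"spin": 0},{"travel": [0,0,1.2],"spin": 0},{"travel": [-1,-0.1,1.2],"spin": 0},{"travel": [-3,-0.3,1.2],"spin": 0},{"travel": [-5,-0.5,1.2],"spin": 0},{"travel": [-7,-0.7,1.2],"spin": 0},{"travel": [-9,-0.9,1.2],"spin": 0},{"travel": [-9.5,-1,1.2],"spin": 0},{"travel": [-9.5,-1,3],"spin": 0},{"travel": [-9.5,-1,6],"spin": 0},{"travel": [-9.5,-1,10],"spin": 0},{"travel": [-9.5,-1,13],"spin": 0},{"travel": [-9.5,-1,14],"spin": 0}])

```text
clock: 5.55
tool_pos: [0.4439, 0.0149, 0.2774]
eef_rot: [-3.137, -0.164, -0.008]
force: [0.3, 0.6, -1.8]
gripper_width: 0.277
finger_force: 60.0
```

jog_arm(targets=[{"travel": [0,2,0],"spin": -3},{"travel": [0,5,0],"spin": -8},{"travel": [0,9,0],"spin": -13},{"travel": [0,13,0],"spin": -18},{"travel": [0,17,0],"spin": -23},{"travel": [-1,21,0],"spin": -28},{"travel": [-1.3,25,0],"spin": -31.5},{"travel": [-1.3,27,0],"spin": -31.5},{"travel": [-1.3,27.7,0],"spin": -31.5},{"travel": [-1.3,27.7,0],"spin": -31.5}])

```text
clock: 6.55
tool_pos: [0.4285, 0.2948, 0.2734]
eef_rot: [3.064, -0.689, 0.0]
force: [-0.2, 1.0, -2.5]
gripper_width: 0.278
finger_force: 60.0
```

Run:
```python
from h import *
np.set_printoptions(precision=4,suppress=True)
o=telemetry.observe(); print(o['clock'],o['tool_pos'],o['eef_rot'],o['force'])
c=cam('wrist'); print(proj(c,(.4975,.26,.12)))
save('wrist','w2.png',(120,0,520,300),2)
```

```text
6.55 [0.4285 0.2948 0.2734] [ 3.0641 -0.6886  0.0002] [-0.1619  0.9934 -2.4625]
[312.6592 108.3258]
```

View pics/w2.png

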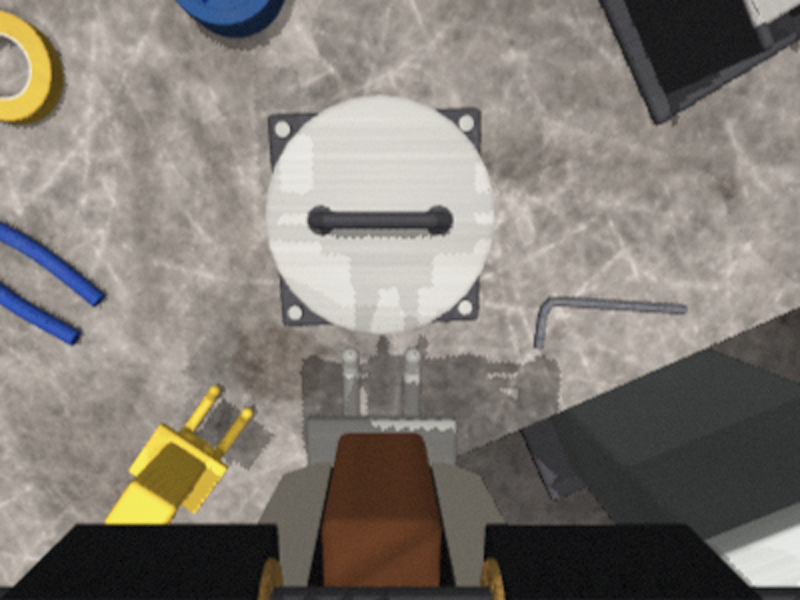

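Bar horizontal from (310,219) to (450,219), mid (380,219); toe tips at (350,355),(412,355), parallel and nearly centred.

Run:
```python
from h import *
np.set_printoptions(precision=4,suppress=True)
c=cam('wrist'); f=lambda x,y:(120+x/2,y/2)
p=telemetry.observe()['tool_pos']; h=np.radians(-25.4); R=np.array([[np.cos(h),np.sin(h)],[-np.sin(h),np.cos(h)]])
def loc(n,q,z): r=ray(c,*f(*q),z); print(n,r,'tool xy mm',1000*R@(r-p)[:2])
loc('tip',(350,354),.170);loc('tip',(412,354),.170)
loc('barL',(322,219),.12);loc('barR',(440,219),.12)
loc('fl l',(267,215),.085);loc('fl r',(493,215),.085);loc('fl t',(380,96),.086);loc('fl b',(380,332),.084)
```

```text
tip [0.4509 0.3006 0.17  ] tool xy mm [18.4172 14.0475]
tip [0.4392 0.2758 0.17  ] tool xy mm [ 18.4836 -13.4032]
barL [0.5096 0.29   0.12  ] tool xy mm [76.0392 29.6232]
barR [0.4847 0.2371 0.12  ] tool xy mm [ 76.1878 -28.7992]
fl l [0.5259 0.3191 0.085 ] tool xy mm [78.1862 62.8762]
fl r [0.473 0.207 0.085] tool xy mm [ 78.5018 -61.0481]
fl t [0.5532 0.2376 0.086 ] tool xy mm [137.8544   1.0586]
fl b [0.4407 0.2908 0.084 ] tool xy mm [13.4042  0.7693]
```

jog_arm(targets=[{"travel": [0,0,-2],"spin": 0},{"travel": [0,0,-4.5],"spin": 0},{"travel": [0,0,-6],"spin": 0},{"travel": [0,0,-6.3],"spin": 0},{"travel": [0,0,-6.3],"spin": 0},{"travel": [0.9,-0.43,-6.3],"spin": 0},{"travel": [1.8,-0.86,-6.3],"spin": 0},{"travel": [2.7,-1.28,-6.3],"spin": 0},{"travel": [3.6,-1.71,-6.3],"spin": 0},{"travel": [4.5,-2.14,-6.3],"spin": 0},{"travel": [5.4,-2.56,-6.3],"spin": 0},{"travel": [6.3,-3.0,-6.3],"spin": 0},{"travel": [6.9,-3.25,-6.3],"spin": 0},{"travel": [6.95,-3.27,-6.3],"spin": 0},{"travel": [6.95,-3.27,-6.3],"spin": 0}])

```text
clock: 8.1
tool_pos: [0.4989, 0.259, 0.2115]
eef_rot: [3.064, -0.694, -0.001]
force: [-1.0, 0.1, -3.1]
gripper_width: 0.277
finger_force: 60.0
```

Run:
```python
from h import *
o=telemetry.observe(); print(o['clock'],o['tool_pos'],o['force'])
ims=snapshot('side')[150:230,320:420,::-1],snapshot('scene')[200:290,210:310,::-1]
cv2.imwrite('pics/h1.png',np.hstack([cv2.resize(i,(400,350),interpolation=2) for i in ims]))
```

```text
8.1 [0.49885499 0.25901676 0.2114931 ] [-1.02389585  0.09871058 -3.11035403]
```

View pics/h1.png

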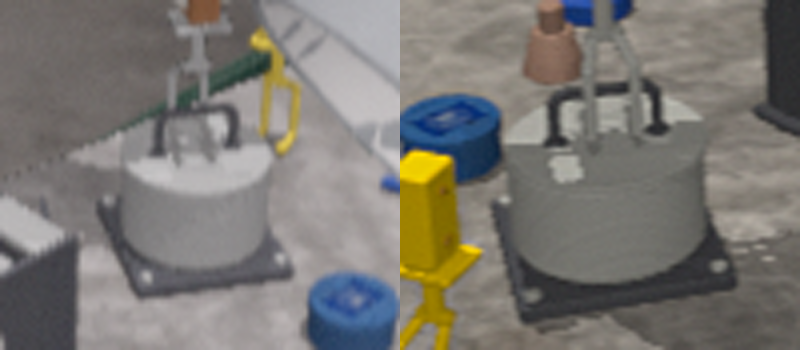

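The toes pass under the bar inside the window in both views (side bar at (200,108), risers on the near side in scene). Lifting.

jog_arm(targets=[{"travel": [0,0,0.5],"spin": 0},{"travel": [0,0,0.9],"spin": 0},{"travel": [0,0,1.1],"spin": 0},{"travel": [0,0,1.2],"spin": 0},{"travel": [0,0,1.3],"spin": 0},{"travel": [0,0,1.4],"spin": 0},{"travel": [0,0,1.5],"spin": 0},{"travel": [0,0,1.6],"spin": 0},{"travel": [0,0,1.7],"spin": 0},{"travel": [0,0,1.9],"spin": 0},{"travel": [0,0,2.2],"spin": 0},{"travel": [0,0,2.6],"spin": 0}])

```text
clock: 9.4
tool_pos: [0.4989, 0.259, 0.2378]
eef_rot: [3.064, -0.694, -0.0]
force: [-0.9, -0.7, -5.8]
gripper_width: 0.283
finger_force: 60.0
```

jog_arm(targets=[{"travel": [0,0,0.5],"spin": 0},{"travel": [0,0,1.1],"spin": 0},{"travel": [0,0,1.9],"spin": 0},{"travel": [0,0,2.8],"spin": 0},{"travel": [0,0,3.7],"spin": 0},{"travel": [0,0,4.6],"spin": 0},{"travel": [0,0,5.5],"spin": 0},{"travel": [0,0,6.3],"spin": 0},{"travel": [0,0,6.9],"spin": 0},{"travel": [0,0,7.1],"spin": 0},{"travel": [0,0,7.1],"spin": 0},{"travel": [0,0,7.1],"spin": 0},{"travel": [0,0,7.1],"spin": 0},{"travel": [0,0,7.1],"spin": 0}])

```text
clock: 10.8
tool_pos: [0.4988, 0.2589, 0.3083]
eef_rot: [3.064, -0.694, -0.001]
force: [-0.2, -0.4, -6.1]
gripper_width: 0.278
finger_force: 60.0
```

Run:
```python
from h import *
o=telemetry.observe(); print(o['clock'],o['tool_pos'],o['force'],o['wrist_torque'])
ims=snapshot('side')[120:230,310:430,::-1],snapshot('scene')[150:270,200:320,::-1]
cv2.imwrite('pics/h2.png',np.hstack([cv2.resize(i,(400,380),interpolation=2) for i in ims]))
```

```text
10.8 [0.49884766 0.25894432 0.30828527] [-0.18843896 -0.36997251 -6.1243993 ] [ 0.02138443  0.03327763 -0.02324075]
```

View pics/h2.png

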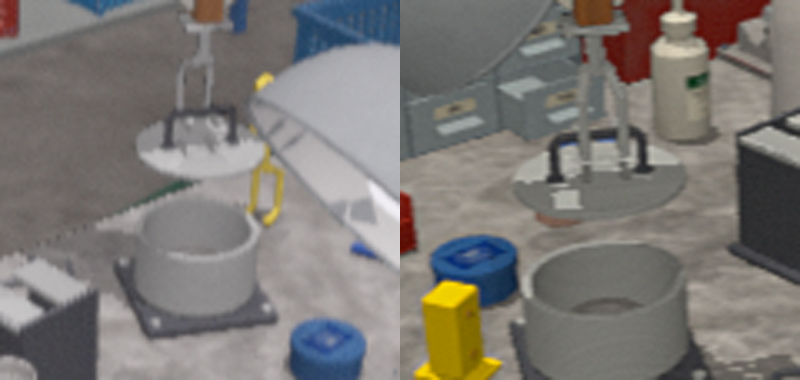

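Lid hangs level from both toes, clear of the pot. Now refine the cooling pot by circle fitting on the saved images.

```bash
cat > fit.py <<'E'
from h import *
from scipy.optimize import minimize
def hand_eye():
    o=telemetry.observe(); K,R,t=cam('wrist'); Rt=cv2.Rodrigues(o['eef_rot'])[0]; return K,R@Rt,R@o['tool_pos']+t
def at(he,p,rv):
    K,A,b=he; Rt=cv2.Rodrigues(np.array(rv))[0]; R=A@Rt.T; return K,R,b-R@np.array(p)
def edge(g,c,x,y,r,z,a):
    def samp(rr):
        q=np.array([proj(c,(x+rr*np.cos(k),y+rr*np.sin(k),z)) for k in a],np.float32)
        return cv2.remap(g,q[None,:,0],q[None,:,1],1)[0]
    return np.mean(samp(r-.0015)-samp(r+.0015))
def fit(g,c,x0,r,z,a,free=True,sign=1):
    best=None
    for dx in np.arange(-.012,.0121,.003):
        for dy in np.arange(-.012,.0121,.003):
            v=edge(g,c,x0[0]+dx,x0[1]+dy,r,z,a)*sign
            if best is None or v>best[0]: best=(v,x0[0]+dx,x0[1]+dy)
    m=minimize(lambda q:-sign*edge(g,c,q[0],q[1],q[2] if free else r,z,a),[*best[1:],r],method='Nelder-Mead',options=dict(initial_simplex=[[best[1],best[2],r],[best[1]+.002,best[2],r],[best[1],best[2]+.002,r],[best[1],best[2],r+.001]]))
    return m.x,-m.fun
E
python3 - <<'E'
from fit import *
np.set_printoptions(precision=4,suppress=True)
he=hand_eye(); c=at(he,[.4712,.0185,.3385],[-3.1371,-.167,.0008])
rd=lambda f:cv2.GaussianBlur(cv2.imread(f,0),(3,3),0).astype(np.float32)
g=rd('pics/w1.png'); full=np.linspace(0,2*np.pi,120,endpoint=False)
print('lid w1',fit(g,c,(.4985,.26),.063,.086,full))
print('cool w1',fit(g,c,(.55,-.202),.064,.07,full))
print('cool foot half',fit(g,c,(.55,-.202),.074,.004,np.linspace(.3,2.5,60)))
print('ring',[fit(g,c,(.55,-.202),.0555,z,full,sign=-1) for z in(.075,.079)])
s=cam('scene');g=rd('pics/scene0.png')
print('cool scene',fit(g,s,(.55,-.202),.064,.07,full),fit(g,s,(.55,-.202),.0555,.078,full,sign=-1))
print('lid scene',fit(g,s,(.4985,.26),.063,.086,full))
E
```

```text
lid w1 (array([0.4976, 0.2631, 0.0626]), np.float64(65.85710144042969))
cool w1 (array([ 0.5497, -0.1993,  0.0633]), np.float64(46.63029098510742))
cool foot half (array([ 0.5495, -0.2012,  0.0737]), np.float64(33.19197463989258))
ring [(array([ 0.5499, -0.1976,  0.057 ]), np.float64(88.4962387084961)), (array([ 0.5498, -0.1955,  0.0565]), np.float64(89.0601806640625))]
cool scene (array([ 0.5502, -0.2005,  0.0643]), np.float64(4.6483073234558105)) (array([ 0.5449, -0.1949,  0.0566]), np.float64(22.641895294189453))
lid scene (array([0.4997, 0.2625, 0.0628]), np.float64(20.1561279296875))
```

jog_arm(targets=[{"travel": [-0.05,-0.3,0],"spin": 0},{"travel": [-0.2,-1.1,0],"spin": 0},{"travel": [-0.4,-2.4,0],"spin": 0},{"travel": [-0.7,-4.2,0],"spin": 0},{"travel": [-1.0,-6.4,0],"spin": 0},{"travel": [-1.4,-9.0,0],"spin": 0},{"travel": [-1.9,-11.8,0],"spin": 0},{"travel": [-2.4,-14.8,0],"spin": 0},{"travel": [-2.8,-17.8,0],"spin": 0},{"travel": [-3.3,-20.8,0],"spin": 0},{"travel": [-3.8,-23.8,0],"spin": 0},{"travel": [-4.3,-26.8,0],"spin": 0},{"travel": [-4.7,-29.6,0],"spin": 0},{"travel": [-5.1,-32.2,0],"spin": 0},{"travel": [-5.5,-34.5,0],"spin": 0},{"travel": [-5.8,-36.5,0],"spin": 0},{"travel": [-6.1,-38.1,0],"spin": 0},{"travel": [-6.3,-39.2,0],"spin": 0},{"travel": [-6.4,-39.8,0],"spin": 0},{"travel": [-6.4,-40.1,0],"spin": 0}])

```text
clock: 12.9
tool_pos: [0.4345, -0.1425, 0.3087]
eef_rot: [-3.064, 0.695, -0.0]
force: [0.5, 0.6, -5.5]
gripper_width: 0.274
finger_force: 60.0
```

jog_arm(targets=[{"travel": [0,0,0],"spin": 0},{"travel": [0,0,0],"spin": 0},{"travel": [0,0,0],"spin": 0},{"travel": [0,0,0],"spin": 0},{"travel": [0,0,0],"spin": 0}])

```text
clock: 13.4
tool_pos: [0.435, -0.1417, 0.3086]
eef_rot: [-3.064, 0.693, 0.0]
force: [0.2, -0.4, -4.7]
gripper_width: 0.276
finger_force: 60.0
```

Run:
```python
from fit import *
np.set_printoptions(precision=4,suppress=True)
o=telemetry.observe(); p=o['tool_pos']; print(o['clock'],p,o['force'],o['eef_rot'])
c=cam('wrist'); save('wrist','w3.png'); np.savez('w3.npz',K=c[0],R=c[1],t=c[2],p=p)
g=cv2.GaussianBlur(cv2.imread('pics/full_w3.png',0),(3,3),0).astype(np.float32)
h=np.radians(-25.4); u=np.array([np.cos(h),np.sin(h)])
lid=p[:2]+.000*u; front=np.linspace(h-1.1,h+1.1,100)
print('lid',fit(g,c,lid,.063,p[2]-.1446+.006,front,free=False))
for w in(.9,1.5): print('cool',fit(g,c,(.5497,-.2),.064,.07,np.linspace(h-w,h+w,100),free=False))
print('foot',fit(g,c,(.5497,-.2),.074,.004,np.linspace(h-1,h+1,100),free=False))
im=cv2.imread('pics/full_w3.png')
for r,z,x,col in((.064,.07,(.5497,-.2),(0,0,255)),(.063,p[2]-.1386,lid,(0,255,0))):
    for k in np.linspace(0,6.28,80): q=proj(c,(x[0]+r*np.cos(k),x[1]+r*np.sin(k),z)); print(end=''); cv2.circle(im,tuple(int(v) for v in q),0,col,-1)
cv2.imwrite('pics/w3o.png',cv2.resize(im[0:260,150:490],None,fx=2.3,fy=2.3,interpolation=2))
```

```text
13.4 [ 0.435  -0.1417  0.3086] [ 0.178  -0.4448 -4.7297] [-3.0642  0.6927  0.0002]
lid (array([ 0.4336, -0.1372,  0.064 ]), np.float64(55.80231475830078))
cool (array([ 0.5506, -0.2128,  0.0613]), np.float64(54.65830993652344))
cool (array([ 0.5488, -0.1986,  0.0642]), np.float64(48.464900970458984))
foot (array([ 0.5595, -0.2172,  0.0699]), np.float64(43.942989349365234))
```

View pics/w3o.png

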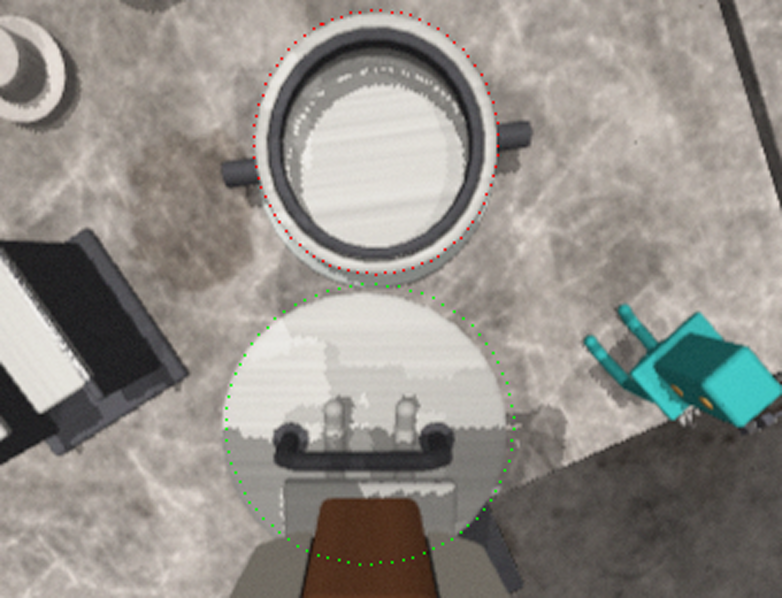

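Pot rim ellipse spans x 255–498, y 12–273 (matching the red overlay); lid spans x 222–508, top at y 292, level, slightly left of/behind the green overlay. Working out the relative shift.

Run:
```python
from fit import *
from scipy.optimize import least_squares
np.set_printoptions(precision=4,suppress=True)
d=np.load('w3.npz'); c=(d['K'],d['R'],d['t']); p=d['p']
g=cv2.GaussianBlur(cv2.imread('pics/full_w3.png',0),(3,3),0).astype(np.float32)
f=lambda x,y:(150+x/2.3,y/2.3); zl=p[2]-.1386; h=np.radians(-25.4)
P=np.array([ray(c,*f(*q),zl)[:2] for q in[(222,425),(508,425),(365,292),(260,342),(470,342)]])
print('lid pts',least_squares(lambda x:np.hypot(*(P-x[:2]).T)-x[2],[.43,-.14,.063]).x)
for a in((h-1.5,h+1.5),(h-1.2,h+.3),(h-.3,h+1.2)):
  print(fit(g,c,P.mean(0)*0+p[:2]+[-.001,.003],.063,zl,np.linspace(*a,100)),fit(g,c,(.5495,-.2),.064,.07,np.linspace(h-.8+0*a[0],h+np.pi*1.25,160)))
Q=np.array([ray(c,*f(*q),.07)[:2] for q in[(255,143),(498,143),(376,12),(376,273)]])
print('pot pts',least_squares(lambda x:np.hypot(*(Q-x[:2]).T)-x[2],[.55,-.2,.063]).x)
print('axis offset mm check toes',ray(c,*f(333,402),p[2]-.103),ray(c,*f(406,405),p[2]-.103))
```

```text
lid pts [ 0.4324 -0.1381  0.0628]
(array([ 0.4345, -0.1377,  0.0622]), np.float64(52.900272369384766)) (array([ 0.5503, -0.1994,  0.0628]), np.float64(49.61480712890625))
(array([ 0.4332, -0.1365,  0.0637]), np.float64(52.79640579223633)) (array([ 0.5503, -0.1994,  0.0628]), np.float64(49.61480712890625))
(array([ 0.4335, -0.1375,  0.063 ]), np.float64(59.68443298339844)) (array([ 0.5503, -0.1994,  0.0628]), np.float64(49.61480712890625))
pot pts [ 0.5496 -0.2002  0.0636]
axis offset mm check toes [ 0.4596 -0.1376  0.2056] [ 0.4465 -0.1624  0.2056]
```

jog_arm(targets=[{"travel": [0.3,-0.2,0],"spin": 0},{"travel": [1.0,-0.5,0],"spin": 0},{"travel": [2.2,-1.2,-0.3],"spin": 0},{"travel": [3.7,-2.0,-0.8],"spin": 0},{"travel": [5.3,-2.8,-1.4],"spin": 0},{"travel": [6.9,-3.7,-2.0],"spin": 0},{"travel": [8.4,-4.5,-2.7],"spin": 0},{"travel": [9.7,-5.2,-3.4],"spin": 0},{"travel": [10.7,-5.7,-4.1],"spin": 0},{"travel": [11.3,-6.0,-4.8],"spin": 0},{"travel": [11.6,-6.2,-5.4],"spin": 0},{"travel": [11.6,-6.2,-5.8],"spin": 0},{"travel": [11.6,-6.2,-6.0],"spin": 0},{"travel": [11.6,-6.2,-6.0],"spin": 0},{"travel": [11.6,-6.2,-6.0],"spin": 0},{"travel": [11.6,-6.2,-6.0],"spin": 0}])

```text
clock: 15.05
tool_pos: [0.551, -0.2039, 0.249]
eef_rot: [-3.064, 0.693, -0.001]
force: [-0.2, 0.4, -6.6]
gripper_width: 0.279
finger_force: 60.0
```

Run:
```python
from fit import *
np.set_printoptions(precision=4,suppress=True)
o=telemetry.observe(); p=o['tool_pos']; print(o['clock'],p,o['force'])
c=cam('wrist'); save('wrist','w4.png')
g=cv2.GaussianBlur(cv2.imread('pics/full_w4.png',0),(3,3),0).astype(np.float32)
h=np.radians(-25.4); zl=p[2]-.1386
for a in((h-1.5,h+1.5),(h-1.2,h+1.2)): print('lid',fit(g,c,p[:2]+[-.0015,.004],.063,zl,np.linspace(*a,100),free=False))
s=cam('side');g=cv2.GaussianBlur(cv2.cvtColor(snapshot('side'),cv2.COLOR_RGB2GRAY),(3,3),0).astype(np.float32)
```

```text
15.05 [ 0.551  -0.2039  0.249 ] [-0.2492  0.4425 -6.6247]
lid (array([ 0.5499, -0.1997,  0.0629]), np.float64(42.15687561035156))
lid (array([ 0.55  , -0.1999,  0.0636]), np.float64(35.104610443115234))
```

jog_arm(targets=[{"travel": [0,0,-0.3],"spin": 0},{"travel": [0,0,-0.7],"spin": 0},{"travel": [0,0,-1.1],"spin": 0},{"travel": [0,0,-1.5],"spin": 0},{"travel": [0,0,-1.8],"spin": 0},{"travel": [0,0,-2.0],"spin": 0},{"travel": [0,0,-2.1],"spin": 0},{"travel": [0,0,-2.2],"spin": 0},{"travel": [0,0,-2.3],"spin": 0},{"travel": [0,0,-2.4],"spin": 0},{"travel": [0,0,-2.5],"spin": 0},{"travel": [0,0,-2.6],"spin": 0},{"travel": [0,0,-2.7],"spin": 0},{"travel": [0,0,-2.8],"spin": 0}])

```text
clock: 16.55
tool_pos: [0.5514, -0.2041, 0.221]
eef_rot: [3.064, -0.694, 0.002]
force: [-0.3, 0.1, -1.7]
gripper_width: 0.277
finger_force: 60.0
```

jog_arm(targets=[{"travel": [0,0,-0.1],"spin": 0},{"travel": [0,0,-0.2],"spin": 0},{"travel": [0,0,-0.3],"spin": 0},{"travel": [0,0,-0.4],"spin": 0},{"travel": [0,0,-0.5],"spin": 0},{"travel": [0,0,-0.5],"spin": 0},{"travel": [0,0,-0.5],"spin": 0}])

```text
clock: 17.25
tool_pos: [0.551, -0.204, 0.2156]
eef_rot: [3.064, -0.694, -0.0]
force: [0.3, -0.3, -1.0]
gripper_width: 0.277
finger_force: 60.0
```

jog_arm(targets=[{"travel": [0,0,-0.2],"spin": 0},{"travel": [0,0,-0.5],"spin": 0},{"travel": [0,0,-0.8],"spin": 0},{"travel": [0,0,-1.0],"spin": 0},{"travel": [0,0,-1.1],"spin": 0},{"travel": [0,0,-1.2],"spin": 0},{"travel": [0,0,-1.25],"spin": 0},{"travel": [0,0,-1.3],"spin": 0},{"travel": [0,0,-1.3],"spin": 0}])

```text
clock: 18.15
tool_pos: [0.551, -0.204, 0.2026]
eef_rot: [-3.064, 0.694, 0.0]
force: [-1.0, -0.4, -1.6]
gripper_width: 0.276
finger_force: 60.0
```

jog_arm(targets=[{"travel": [0,0,-0.05],"spin": 0},{"travel": [0,0,-0.1],"spin": 0},{"travel": [0,0,-0.15],"spin": 0},{"travel": [0,0,-0.2],"spin": 0},{"travel": [0,0,-0.2],"spin": 0}])

```text
clock: 18.65
tool_pos: [0.5509, -0.2039, 0.2005]
eef_rot: [-3.064, 0.694, 0.0]
force: [0.9, 0.0, -2.3]
gripper_width: 0.277
finger_force: 60.0
```

jog_arm(targets=[{"travel": [0,0,-0.05],"spin": 0},{"travel": [0,0,-0.1],"spin": 0},{"travel": [0,0,-0.15],"spin": 0},{"travel": [0,0,-0.2],"spin": 0},{"travel": [0,0,-0.2],"spin": 0}])

```text
clock: 19.15
tool_pos: [0.551, -0.204, 0.1986]
eef_rot: [-3.064, 0.694, -0.0]
force: [-0.7, 0.8, 1.2]
gripper_width: 0.277
finger_force: 60.0
```

jog_arm(targets=[{"travel": [0,0,-0.03],"spin": 0},{"travel": [0,0,-0.06],"spin": 0},{"travel": [0,0,-0.1],"spin": 0},{"travel": [0,0,-0.1],"spin": 0}])

```text
clock: 19.55
tool_pos: [0.551, -0.204, 0.1976]
eef_rot: [3.064, -0.694, 0.0]
force: [-0.5, 0.5, 0.1]
gripper_width: 0.279
finger_force: 60.0
```

jog_arm(targets=[{"travel": [0,0,-0.03],"spin": 0},{"travel": [0,0,-0.06],"spin": 0},{"travel": [0,0,-0.1],"spin": 0},{"travel": [0,0,-0.1],"spin": 0}])

```text
clock: 19.95
tool_pos: [0.551, -0.204, 0.1966]
eef_rot: [3.064, -0.694, -0.0]
force: [0.4, 0.5, 0.7]
gripper_width: 0.276
finger_force: 60.0
```

jog_arm(targets=[{"travel": [0,0,-0.03],"spin": 0},{"travel": [0,0,-0.06],"spin": 0},{"travel": [0,0,-0.1],"spin": 0},{"travel": [0,0,-0.1],"spin": 0}])

```text
clock: 20.35
tool_pos: [0.551, -0.204, 0.1956]
eef_rot: [3.064, -0.693, -0.0]
force: [-0.0, -0.3, 0.5]
gripper_width: 0.272
finger_force: 60.0
```

jog_arm(targets=[{"travel": [0,0,-0.03],"spin": 0},{"travel": [0,0,-0.06],"spin": 0},{"travel": [0,0,-0.1],"spin": 0},{"travel": [0,0,-0.1],"spin": 0}])

```text
clock: 20.75
tool_pos: [0.551, -0.2039, 0.1945]
eef_rot: [3.064, -0.693, -0.0]
force: [-1.0, 0.4, 0.7]
gripper_width: 0.28
finger_force: 60.0
```

jog_arm(targets=[{"travel": [0,0,-0.02],"spin": 0},{"travel": [0,0,-0.04],"spin": 0},{"travel": [0,0,-0.06],"spin": 0},{"travel": [0,0,-0.06],"spin": 0}])

```text
clock: 21.15
tool_pos: [0.551, -0.204, 0.194]
eef_rot: [3.064, -0.694, -0.0]
force: [-0.9, 0.6, 1.5]
gripper_width: 0.274
finger_force: 60.0
```

jog_arm(targets=[{"travel": [0,0,-0.02],"spin": 0},{"travel": [0,0,-0.04],"spin": 0},{"travel": [0,0,-0.04],"spin": 0}])

```text
clock: 21.45
tool_pos: [0.551, -0.204, 0.1936]
eef_rot: [3.064, -0.694, 0.0]
force: [0.3, 0.8, 0.9]
gripper_width: 0.276
finger_force: 60.0
```

jog_arm(targets=[{"travel": [0,0,-0.02],"spin": 0},{"travel": [0,0,-0.04],"spin": 0},{"travel": [0,0,-0.04],"spin": 0}])

```text
clock: 21.75
tool_pos: [0.551, -0.204, 0.1932]
eef_rot: [3.064, -0.694, -0.0]
force: [-0.4, 0.4, 1.4]
gripper_width: 0.282
finger_force: 60.0
```

jog_arm(targets=[{"travel": [0,0,-0.02],"spin": 0},{"travel": [0,0,-0.04],"spin": 0},{"travel": [0,0,-0.04],"spin": 0}])

```text
clock: 22.05
tool_pos: [0.551, -0.2039, 0.1928]
eef_rot: [-3.064, 0.694, 0.0]
force: [-0.0, 0.3, 1.5]
gripper_width: 0.278
finger_force: 60.0
```

jog_arm(targets=[{"travel": [0,0,-0.02],"spin": 0},{"travel": [0,0,-0.04],"spin": 0},{"travel": [0,0,-0.04],"spin": 0}])

```text
clock: 22.35
tool_pos: [0.551, -0.204, 0.1925]
eef_rot: [-3.064, 0.694, -0.0]
force: [0.2, -0.6, 3.6]
gripper_width: 0.277
finger_force: 60.0
```

Meeting the hard rim; continue in small steps.

jog_arm(targets=[{"travel": [0,0,-0.02],"spin": 0},{"travel": [0,0,-0.04],"spin": 0},{"travel": [0,0,-0.04],"spin": 0}])

```text
clock: 22.65
tool_pos: [0.551, -0.204, 0.1925]
eef_rot: [-3.064, 0.694, -0.001]
force: [-1.0, 1.3, 7.6]
gripper_width: 0.274
finger_force: 60.0
```

jog_arm(targets=[{"travel": [0,0,-0.02],"spin": 0},{"travel": [0,0,-0.02],"spin": 0}])

```text
clock: 22.85
tool_pos: [0.5511, -0.204, 0.1925]
eef_rot: [-3.064, 0.694, -0.001]
force: [-1.7, 0.3, 8.9]
gripper_width: 0.276
finger_force: 60.0
```

jog_arm(targets=[{"travel": [0,0,-0.02],"spin": 0},{"travel": [0,0,-0.04],"spin": 0},{"travel": [0,0,-0.06],"spin": 0},{"travel": [0,0,-0.06],"spin": 0}])

```text
clock: 23.25
tool_pos: [0.5511, -0.2041, 0.1925]
eef_rot: [-3.064, 0.694, -0.001]
force: [-2.7, 0.6, 15.9]
gripper_width: 0.277
finger_force: 60.0
```

jog_arm(targets=[{"travel": [0,0,-0.02],"spin": 0},{"travel": [0,0,-0.02],"spin": 0},{"travel": [0,0,-0.02],"spin": 0},{"travel": [0,0,-0.02],"spin": 0},{"travel": [0,0,-0.02],"spin": 0},{"travel": [0,0,-0.02],"spin": 0},{"travel": [0,0,-0.02],"spin": 0},{"travel": [0,0,-0.02],"spin": 0}])

```text
clock: 24.05
tool_pos: [0.5512, -0.2041, 0.1924]
eef_rot: [-3.063, 0.694, -0.002]
force: [-3.0, 2.1, 16.4]
gripper_width: 0.278
finger_force: 60.0
```

jog_arm(targets=[{"travel": [0,0,0.1],"spin": 0},{"travel": [0,0,0.3],"spin": 0},{"travel": [0,0,0.6],"spin": 0},{"travel": [0,0,0.9],"spin": 0},{"travel": [0,0,0.95],"spin": 0},{"travel": [0,0,0.95],"spin": 0}])

```text
clock: 24.65
tool_pos: [0.551, -0.2039, 0.2005]
eef_rot: [-3.064, 0.694, 0.0]
force: [-0.9, 0.1, -1.9]
gripper_width: 0.275
finger_force: 60.0
```

jog_arm(targets=[{"travel": [-0.4,0.2,0],"spin": 0},{"travel": [-1.1,0.52,0],"spin": 0},{"travel": [-2.0,0.95,0],"spin": 0},{"travel": [-2.9,1.38,0],"spin": 0},{"travel": [-3.8,1.8,0],"spin": 0},{"travel": [-4.7,2.23,0],"spin": 0},{"travel": [-5.6,2.66,0],"spin": 0},{"travel": [-6.5,3.1,0],"spin": 0},{"travel": [-7.3,3.47,0],"spin": 0},{"travel": [-7.7,3.65,0],"spin": 0},{"travel": [-7.7,3.65,0],"spin": 0}])

```text
clock: 25.75
tool_pos: [0.4735, -0.1672, 0.2006]
eef_rot: [-3.064, 0.693, 0.0]
force: [-0.2, 0.1, -1.8]
gripper_width: 0.275
finger_force: 60.0
```

jog_arm(targets=[{"travel": [0,0,1.5],"spin": 0},{"travel": [0,0,4],"spin": 0},{"travel": [0,0,6.5],"spin": 0},{"travel": [0,0,7.5],"spin": 0},{"travel": [0,0,7.5],"spin": 0},{"travel": [0,0,7.5],"spin": 0}])

```text
clock: 26.35
tool_pos: [0.4738, -0.1672, 0.2748]
eef_rot: [-3.064, 0.693, 0.001]
force: [-0.2, 0.4, -2.2]
gripper_width: 0.273
finger_force: 60.0
```

Run:
```python
from fit import *
np.set_printoptions(precision=4,suppress=True)
o=telemetry.observe(); p=o['tool_pos']; print(o['clock'],p,o['force'],o['eef_rot'])
c=cam('wrist'); save('wrist','w5.png')
g=cv2.GaussianBlur(cv2.imread('pics/full_w5.png',0),(3,3),0).astype(np.float32)
full=np.linspace(0,6.283,150)
for z in(.074,.076,.078,.081,.084): print(z,'lid',fit(g,c,(.5497,-.2),.063,z,full))
```

```text
26.35 [ 0.4738 -0.1672  0.2748] [-0.1505  0.4215 -2.1906] [-3.0641  0.693   0.001 ]
0.074 lid (array([ 0.5499, -0.1997,  0.0627]), np.float64(55.46989059448242))
0.076 lid (array([ 0.5499, -0.1997,  0.0624]), np.float64(55.6778564453125))
0.078 lid (array([ 0.5499, -0.1997,  0.062 ]), np.float64(55.82568359375))
0.081 lid (array([ 0.5498, -0.1997,  0.0615]), np.float64(56.101287841796875))
0.084 lid (array([ 0.5497, -0.1997,  0.061 ]), np.float64(56.33870315551758))
```

jog_arm(targets=[{"travel": [-1,3,0],"spin": 4},{"travel": [-2,6,0],"spin": 10},{"travel": [-3.2,10,0],"spin": 17},{"travel": [-3.2,13,0],"spin": 24},{"travel": [-3.2,16,0],"spin": 29},{"travel": [-3.2,18,0],"spin": 31.5},{"travel": [-3.2,18.2,0],"spin": 31.5},{"travel": [-3.2,18.2,0],"spin": 31.5},{"travel": [-3.2,18.2,0],"spin": 31.5}])

```text
clock: 27.3
tool_pos: [0.4419, 0.0134, 0.2752]
eef_rot: [3.137, 0.16, -0.001]
force: [0.2, -0.3, -2.2]
gripper_width: 0.274
finger_force: 60.0
```

jog_arm(targets=[{"travel": [0,0,-3],"spin": 0.2},{"travel": [0,0.05,-6],"spin": 0.2},{"travel": [0,0.1,-9],"spin": 0.2},{"travel": [0,0.1,-11.5],"spin": 0.2},{"travel": [0,0.1,-12.7],"spin": 0.2},{"travel": [0,0.1,-12.8],"spin": 0.2},{"travel": [0,0.1,-12.8],"spin": 0.2},{"travel": [0,0.1,-12.8],"spin": 0.2}])

```text
clock: 28.1
tool_pos: [0.4425, 0.0151, 0.1482]
eef_rot: [3.137, 0.168, 0.002]
force: [0.0, -0.5, -1.4]
gripper_width: 0.276
finger_force: 60.0
```

jog_arm(targets=[{"travel": [0.7,0.07,0],"spin": 0},{"travel": [1.7,0.18,0],"spin": 0},{"travel": [2.7,0.28,0],"spin": 0},{"travel": [3.7,0.39,0],"spin": 0},{"travel": [4.7,0.49,0],"spin": 0},{"travel": [5.7,0.6,0],"spin": 0},{"travel": [6.7,0.7,0],"spin": 0},{"travel": [7.7,0.81,0],"spin": 0},{"travel": [8.7,0.91,0],"spin": 0},{"travel": [9.3,0.98,0],"spin": 0},{"travel": [9.3,0.98,0],"spin": 0},{"travel": [9.3,0.98,0],"spin": 0}])

```text
clock: 29.3
tool_pos: [0.5346, 0.0252, 0.1474]
eef_rot: [3.137, 0.17, -0.001]
force: [-0.1, 0.8, -1.9]
gripper_width: 0.279
finger_force: 60.0
```

jog_arm(targets=[{"travel": [0,0,-0.4],"spin": 0},{"travel": [0,0,-0.8],"spin": 0},{"travel": [0,0,-1.0],"spin": 0},{"travel": [0,0,-1.1],"spin": 0},{"travel": [0,0,-1.2],"spin": 0},{"travel": [0,0,-1.2],"spin": 0}])

```text
clock: 29.9
tool_pos: [0.5349, 0.0253, 0.1354]
eef_rot: [3.137, 0.17, -0.0]
force: [0.2, -0.0, -1.3]
gripper_width: 0.28
finger_force: 60.0
```

jog_arm(targets=[{"travel": [0,0,-0.05],"spin": 0},{"travel": [0,0,-0.1],"spin": 0},{"travel": [0,0,-0.12],"spin": 0},{"travel": [0,0,-0.12],"spin": 0}])

```text
clock: 30.3
tool_pos: [0.535, 0.0254, 0.1346]
eef_rot: [-3.137, -0.17, -0.0]
force: [-0.9, -0.2, 3.1]
gripper_width: 0.282
finger_force: 60.0
```

jog_arm(targets=[{"travel": [0,0,0.05],"spin": 0},{"travel": [0,0,0.05],"spin": 0},{"travel": [0,0,0.05],"spin": 0},{"travel": [0,0,0.05],"spin": 0},{"travel": [0,0,0.05],"spin": 0},{"travel": [0,0,0.05],"spin": 0},{"travel": [0,0,0.05],"spin": 0},{"travel": [0,0,0.05],"spin": 0},{"travel": [0,0,0.05],"spin": 0},{"travel": [0,0,0.05],"spin": 0},{"travel": [0,0,0.05],"spin": 0},{"travel": [0,0,0.05],"spin": 0}], grip=0)

```text
clock: 31.5
tool_pos: [0.5349, 0.0253, 0.1348]
eef_rot: [3.137, 0.17, -0.0]
force: [0.4, -0.2, 0.2]
gripper_width: 1.0
finger_force: 0.0
```

jog_arm(targets=[{"travel": [0,0,1],"spin": 0},{"travel": [0,0,3],"spin": 0},{"travel": [0,0,6],"spin": 0},{"travel": [0,0,10],"spin": 0},{"travel": [-3,0,14],"spin": 0},{"travel": [-5,0,18],"spin": 0},{"travel": [-6.4,-0.7,20.4],"spin": 0},{"travel": [-6.4,-0.7,20.4],"spin": 0},{"travel": [-6.4,-0.7,20.4],"spin": 0}])

```text
clock: 32.4
tool_pos: [0.471, 0.0184, 0.3396]
eef_rot: [-3.136, -0.17, -0.003]
force: [0.1, 0.2, 0.5]
gripper_width: 1.0
finger_force: 0.0
```

Run:
```python
from fit import *
np.set_printoptions(precision=4,suppress=True)
o=telemetry.observe(); print(o['clock'],o['tool_pos'],o['force'],o['eef_rot'],o['gripper_width'])
c=cam('wrist'); save('wrist','w6.png'); im=cv2.imread('pics/full_w6.png')
hs=cv2.cvtColor(im,cv2.COLOR_BGR2HSV); m=cv2.inRange(hs,(3,120,80),(18,255,255)); m[200:]=0
n,l,st,ce=cv2.connectedComponentsWithStats(m); i=1+np.argmax(st[1:,4]); print(st[i],'grip top',ray(c,*ce[i],.182), 'slot ref', proj(c,(.5336,.0249,.116)))
im1=cv2.imread('pics/w1.png'); hs=cv2.cvtColor(im1,cv2.COLOR_BGR2HSV); m=cv2.inRange(hs,(3,120,80),(18,255,255)); m[200:]=0
n,l,st,ce=cv2.connectedComponentsWithStats(m); i=1+np.argmax(st[1:,4]); print('w1',st[i],ce[i])
g=cv2.GaussianBlur(cv2.cvtColor(im,cv2.COLOR_BGR2GRAY),(3,3),0).astype(np.float32)
print('lid',fit(g,c,(.5497,-.2),.063,.076,np.linspace(0,6.28,150)))
```

```text
32.4 [0.471  0.0184 0.3396] [0.1453 0.2284 0.5209] [-3.1363 -0.1697 -0.0032] 1.0004695551295972
[298 108  26  29 705] grip top [0.5352 0.026  0.182 ] slot ref [311.0165 121.5314]
w1 [296 105  26  30 721] [308.8141 119.6463]
lid (array([ 0.55  , -0.1996,  0.0625]), np.float64(44.491798400878906))
```

The lifter hangs within about 2 mm of the seat, upright, and the lid is centred, so I'm handing in.

```bash
python3 -c "
from plant import order
print(order.hand_in())"
```

```text
the job is handed in; nothing more can be done
None
```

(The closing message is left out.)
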